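# Set out the tensile bars on their rests

## Task

Set out the tensile bars for testing: put each of the four waisted (dog-bone) steel bars on the grey rest made for its length, lying flat between the end lips, in line with the rest and in the middle of its width. The plain straight strips are scrap for later: leave them where they are.

Things in the scene. Friction and masses are not known exactly. Their poses are not given: they have to be found in the camera images.
- bar_a: the longest of four waisted (dog-bone) steel tensile test bars, lying flat on the bench: 150 long, 22 wide at its two ends (each end 30 long), waist 13 wide (shoulders blend over 6 mm), 10 thick, about 190 g, loose. Origin: centre of its underside; x along its length, y across, z up
- bar_b: the second longest of four waisted (dog-bone) steel tensile test bars, lying flat on the bench: 120 long, 20 wide at its two ends (each end 26 long), waist 12 wide (shoulders blend over 6 mm), 10 thick, about 130 g, loose. Origin: centre of its underside; x along its length, y across, z up
- bar_c: the second shortest of four waisted (dog-bone) steel tensile test bars, lying flat on the bench: 95 long, 18 wide at its two ends (each end 22 long), waist 11 wide (shoulders blend over 6 mm), 10 thick, about 90 g, loose. Origin: centre of its underside; x along its length, y across, z up
- bar_d: the shortest of four waisted (dog-bone) steel tensile test bars, lying flat on the bench: 70 long, 16 wide at its two ends (each end 16 long), waist 10 wide (shoulders blend over 6 mm), 10 thick, about 60 g, loose. Origin: centre of its underside; x along its length, y across, z up
- rest_a: the longest of four fixed grey plastic bar rests, for the longest bar: a flat base 184 long, 44 wide, 4 thick, open along both sides, with an upright lip 5 thick and 12 high (above the bench) across each end; 174 between the lips. Origin: centre of its underside, on the bench; x along its length, z up. A bar lying on it has its underside 4 mm above the bench
- rest_b: the second longest of four fixed grey plastic bar rests, for the second longest bar: a flat base 154 long, 44 wide, 4 thick, open along both sides, with an upright lip 5 thick and 12 high (above the bench) across each end; 144 between the lips. Origin: centre of its underside, on the bench; x along its length, z up. A bar lying on it has its underside 4 mm above the bench
- rest_c: the second shortest of four fixed grey plastic bar rests, for the second shortest bar: a flat base 129 long, 44 wide, 4 thick, open along both sides, with an upright lip 5 thick and 12 high (above the bench) across each end; 119 between the lips. Origin: centre of its underside, on the bench; x along its length, z up. A bar lying on it has its underside 4 mm above the bench
- rest_d: the shortest of four fixed grey plastic bar rests, for the shortest bar: a flat base 104 long, 44 wide, 4 thick, open along both sides, with an upright lip 5 thick and 12 high (above the bench) across each end; 94 between the lips. Origin: centre of its underside, on the bench; x along its length, z up. A bar lying on it has its underside 4 mm above the bench
- strip_a: a plain straight steel strip without a waist, 135 long, 18 wide, 10 thick, lying loose among the bars; to be left alone. Origin: centre of its underside, x along its length
- strip_b: a plain straight steel strip without a waist, 85 long, 18 wide, 10 thick, lying loose among the bars; to be left alone. Origin: centre of its underside, x along its length
Not all that is in view belongs to the job. Leave any green look-alike of the rest_b alone. What is shaped like the bar_c but green is not meant.

How it is judged (in metres and radians):
At the end, for the whole second after the job is handed in: each waisted bar lies at rest, flat (within 0.06 rad) on the base of its own rest, between the lips (within 14.5 mm of the middle lengthwise), within 12 mm of the middle of the width and within 0.2 rad of the rest's direction, either way round (x of bar_a in the frame of rest_a between -0.0145 and 0.0145 m and y of bar_a in the frame of rest_a between -0.012 and 0.012 m and z of bar_a in the frame of rest_a between 0.002 and 0.0065 m and angle between the x axis of bar_a and the x axis of rest_a, either way round below 0.2 rad and angle between each of bar_a, bar_b, bar_c, bar_d's own z axis and vertical below 0.06 rad and linear speed of each of bar_a, bar_b, bar_c, bar_d below 0.02 m/s and angular speed of each of bar_a, bar_b, bar_c, bar_d below 0.2 rad/s and x of bar_b in the frame of rest_b between -0.0145 and 0.0145 m and y of bar_b in the frame of rest_b between -0.012 and 0.012 m and z of bar_b in the frame of rest_b between 0.002 and 0.0065 m and angle between the x axis of bar_b and the x axis of rest_b, either way round below 0.2 rad and x of bar_c in the frame of rest_c between -0.0145 and 0.0145 m and y of bar_c in the frame of rest_c between -0.012 and 0.012 m and z of bar_c in the frame of rest_c between 0.002 and 0.0065 m and angle between the x axis of bar_c and the x axis of rest_c, either way round below 0.2 rad and x of bar_d in the frame of rest_d between -0.0145 and 0.0145 m and y of bar_d in the frame of rest_d between -0.012 and 0.012 m and z of bar_d in the frame of rest_d between 0.002 and 0.0065 m and angle between the x axis of bar_d and the x axis of rest_d, either way round below 0.2 rad); the robot touches nothing.
It fails at once if a plain strip is moved more than 20 mm from its place (distance of strip_a from where it was at the start of the episode above 0.02 m).
It fails at once if a plain strip is moved more than 20 mm from its place (distance of strip_b from where it was at the start of the episode above 0.02 m).
It also fails if it takes over 93 s, if anything falls off the work surface, if the arm or the gripper's body presses on something with over 40 N, if the wrist force passes 120 N, or if a joint passes its speed limit or range.

## Robot

A 6-joint arm with a two-finger parallel gripper is mounted at the origin on the work surface. World frame = base frame: x ahead of the robot, y to its left, z up, the work surface at z = 0. Lengths are in mm, angles in rad, forces in N, time in s.
With the tool pointing down it reaches from about 350 to 975 mm from the base axis. Payload 7.1 kg.
Tool frame: the origin (TCP) lies midway between the tips of the shut fingers; the grasp point (between the pads) lies 19 mm behind it (ctrl.grip_depth is the distance from the TCP to the grasp point, in mm); z points along the fingers, y is the line along which they close (so a half turn about z gives the same grasp; the last joint's range is limited). The gripper opens to 88 mm and grips with 3 to 60 N. Pads are 20 mm wide; open, the fingers measure 115 mm over their backs; the gripper's body (75 mm by 178 mm) begins 61 mm behind the grasp point.
Start: joints at [1.291, 0.423, 1.63, -0, 1.089, -0.019], TCP at [161.127, 603.857, 222.675] pointing down, gripper open.
Joint ranges: [-3, 3], [-0.9, 2.11], [0.09, 2.58], [-1.31, 4.45], [0.11, 2.69], [-2.54, 2.54]. Speed limits (rad/s): [2.39, 2.39, 3.01, 3.14, 3.14, 3.14].

## Interface

Orientations are given as a rotation vector (axis times angle).
In Python, from workcell import ctrl, cams gives the robot as it stands.
- The arm moves only by the tool move_arm, never from a script. Its argument "steps" is a list of rows, each a list of 3 entries, a list of its own where there are three numbers: the shift along the tool's x, y, z in units of 25 mm (1.0 is 25 mm), then the turn about the tool's z in units of 5 degrees (1.0 is 5 degrees), then the closure, from 0 (fully open) to 1 (shut). A call has 1 to 20 rows; each row shifts and turns the commanded pose from where the row before left it, along the tool's axes as they then stand; what a row does not reach is not made up. A row lasts 1/12 s, in which the tool goes at most 41.7 mm and 7.16 degrees, less where a joint would pass 70% of its speed; a pose out of reach is approached as far as the arm can. A call is refused whole if a number of a shift passes 1 or a number of a turn 1, either way. A call with a gripper value outside its range is refused whole. The fingers move at their own pace and stop on an object; the grip force is fixed at half the most. Time passes only in rows, so rows that do not move let the fingers close. It gives the time, the measured TCP pose, the force, the opening and the grip force at its end, in the units of the state.
- ctrl.get_obs(): the state, without advancing time (a new reading comes with each control period).
- cams.get_image(name): name is "scene" or "top" or "wrist"; returns a dict with "image" (420x560x3 uint8, red, green, blue), "camera_matrix" (3x3 intrinsics, pixels), "xyz" and "rotation" of the camera in the world; the wrist camera has in their place "mount" (4x4, takes a point from camera to tool coordinates, whose origin is the TCP and whose axes are the flange's). Camera axes: x right, y down, z forward; pixel columns grow to the right and rows downward; lengths in mm; the calibration is good to about 2 mm. A picture is of the moment at which its call begins: read the wrist's pose just before it. There is no depth.
- ctrl.close_job(): hands the job in; it is judged then, once.
Trained networks look in the newest picture that a camera, given by its name, has taken for a name from the list of things; names that differ only in an ending like _2 or _b are one class to them, and where a whole thing is asked for, a point or a joint stands for the part that bears it (a point fixed in the world has none). Each returns a list of dicts, best first, with "p" (0 to 1); they miss things now and then, are a little off and sometimes report something else, mostly with a low value. They report only what shows in the picture. A call takes as long as a camera call. They do not tell look-alikes from the thing itself.
- cams.boxes_of(camera, thing): "rect" ([centre column, centre row, width, height] in pixels, round what is visible of it).
- cams.cut_out(camera, thing): "pixels" (420x560 bool, what is visible of it) and "rect" ([centre column, centre row, width, height] in pixels, round what is visible of it).
The state is a dict: "t": time; "qpos": joint angles; "qvel": joint speeds; "joint_torque": joint torques, N m; "ee_pos": TCP position; "orientation": TCP orientation; "ft_force": force on the tool from outside, world axes, zero at the start; "moment": the same for the moment, N m; "width": finger opening in mm; "grasp_force": force on a finger pad.
Only numpy, scipy, OpenCV 4.12 (cv2) and the standard library are available. Lean on these libraries where they do the work, as an engineer would, in place of code of your own. Each camera call takes 0.05 s, during which the arm holds its last target. There are 200 camera calls.

## Working session

There is one attempt and no reset: what is moved stays moved. The work goes in short steps, Python scripts to look and compute and a tool call to move; the robot and the scene stay as the last step left them, time stands still between calls to the robot, and variables do not carry over. Pictures are saved under pics/ and viewed, at most 14 in all, crops included, and the job is handed in when it is done.

Besides the shell and the picture viewer there is one more tool, called after ">>>" as name(argument=value, ...) on one line, values as JSON. move_arm: Moves the arm, as the interface text tells. Its arguments: {"type":"object","properties":{"steps":{"type":"array"}},"required":["steps"]}

```bash
ls; mkdir -p pics; python3 - <<'E'
from workcell import ctrl,cams
import cv2
o=ctrl.get_obs();print(o['t'],o['ee_pos'],o['orientation'],o['qpos'],o['width'])
for n in ['top','scene']:
    d=cams.get_image(n);cv2.imwrite(f'pics/{n}0.png',d['image'][:,:,::-1]);print(n,d['camera_matrix'],d['xyz'],d['rotation'])
d=cams.get_image('wrist');print(d['mount'],d['camera_matrix'])
E
```

```text
pics
0.0 [160.98637517 603.35691641 221.91926033] [-4.08487808e-01 -3.11470993e+00  2.27736222e-03] [ 1.29099942e+00  4.23824165e-01  1.63067175e+00 -9.27125944e-06
  1.08856174e+00 -1.89851861e-02] 87.45831812667245
top [[394.7739052    0.         275.27552254]
 [  0.         394.7739052  211.52204142]
 [  0.           0.           1.        ]] [319.89787303 -17.68754984 860.98086437] [-2.16921699  2.11463958 -0.15237065]
scene [[411.95244287   0.         283.56915894]
 [  0.         411.95244287 207.8795787 ]
 [  0.           0.           1.        ]] [994.38133493 323.96326838 787.67414819] [-1.33424636 -2.32280678  0.86319455]
[[ 5.29913648e-04 -9.52032819e-01 -3.05995475e-01  8.49506445e+01]
 [ 9.99999836e-01  4.38551005e-04  3.67321157e-04  1.49914721e+00]
 [-2.15507174e-04 -3.05995620e-01  9.52032896e-01 -1.62958944e+02]
 [ 0.00000000e+00  0.00000000e+00  0.00000000e+00  1.00000000e+00]] [[296.16976998   0.         279.77812751]
 [  0.         296.16976998 209.19929058]
 [  0.           0.           1.        ]]
```

View pics/top0.png

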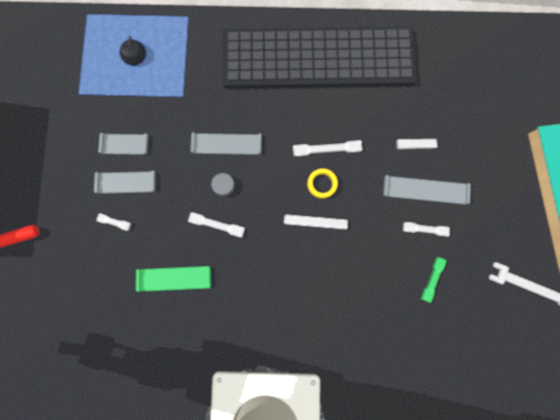

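View pics/scene0.png

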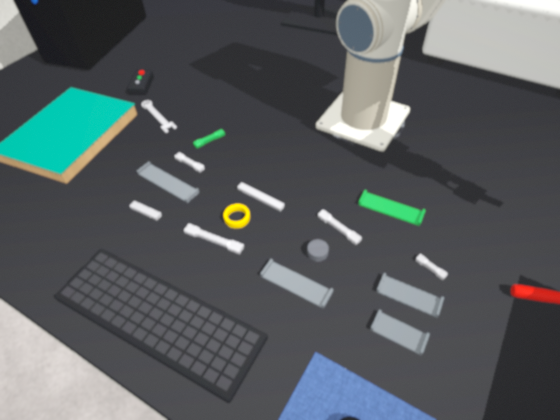

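Candidates in the top view:
- Waisted white bars: (328,148), (217,225), (427,229) and (114,222), which should be a, b, c and d by length.
- Plain strips to leave: (316,222) and (417,144).
- Green look-alikes to leave: (434,280) and (173,278).
- Grey rests: (427,190), (226,144), (125,182) and (123,144).

Next I'll measure all of these.

```bash
cat > h.py <<'E'
import numpy as np, cv2
from scipy.spatial.transform import Rotation as Ro
from workcell import ctrl,cams
def rect(d,mask,z):
    """min-area rect of a mask's contour put on the plane at height z: centre, length, width, yaw"""
    c=max(cv2.findContours(mask.astype(np.uint8),cv2.RETR_EXTERNAL,cv2.CHAIN_APPROX_NONE)[0],key=cv2.contourArea).reshape(-1,2)
    K=d['camera_matrix'];R=Ro.from_rotvec(d['rotation']).as_matrix()
    r=np.c_[c,np.ones(len(c))]@np.linalg.inv(K).T@R.T
    p=d['xyz']+r*((z-d['xyz'][2])/r[:,2])[:,None]
    b=cv2.boxPoints(cv2.minAreaRect(p[:,:2].astype(np.float32)))
    e=[b[1]-b[0],b[2]-b[1]];e.sort(key=np.linalg.norm)
    return b.mean(0),np.linalg.norm(e[1]),np.linalg.norm(e[0]),np.arctan(e[1][1]/e[1][0])
def go(x,y,z,yaw):
    """shift in tool axes (units of 25 mm) and turn (units of 5 deg) to bring the tool there, x axis along yaw mod pi"""
    o=ctrl.get_obs();R=Ro.from_rotvec(o['orientation']).as_matrix()
    s=R.T@(np.array([x,y,z])-o['ee_pos'])/25
    ty=np.arctan2(R[1,0],R[0,0]);dy=(yaw-ty+np.pi/2)%np.pi-np.pi/2
    print('t',round(o['t'],2),'pos',o['ee_pos'].round(1),'yaw',ty.round(3),'q',o['qpos'].round(2),'\n shift',s.round(2),'turn',(-np.degrees(dy)/5).round(2),'w',round(o['width'],1))
E
python3 - <<'E'
from h import *
cand={'top':dict(bar_a=(328,148),bar_b=(217,225),bar_c=(427,229),bar_d=(114,222),strip_a=(316,222),strip_b=(417,144),rest_a=(427,190),rest_b=(226,144),rest_c=(125,182),rest_d=(123,144)),
'scene':dict(bar_a=(214,238),bar_b=(340,227),bar_c=(190,162),bar_d=(432,266),strip_a=(261,196),strip_b=(145,210),rest_a=(168,182),rest_b=(296,283),rest_c=(410,295),rest_d=(399,332))}
for cam in cand:
    d=cams.get_image(cam);g=cv2.cvtColor(d['image'],cv2.COLOR_RGB2GRAY)
    for n,(u,v) in cand[cam].items():
        m=g[v-3:v+4,u-3:u+4].max() 
        t=(m+25)/2
        l=cv2.connectedComponents((g>t).astype(np.uint8))[1]
        w=l[v-3:v+4,u-3:u+4];k=np.bincount(w[w>0]).argmax()
        c,L,W,y=rect(d,l==k,4 if 'rest' in n else 10)
        print(cam,n,c.round(1),round(float(L),1),round(float(W),1),y.round(3))
go(0,0,0,0)
E
```

```text
top bar_a [486.6 -16.9] 1323.7 932.7 -1.548
top bar_b [486.6 -16.9] 1323.7 932.7 -1.548
top bar_c [486.6 -16.9] 1323.7 932.7 -1.548
top bar_d [486.6 -16.9] 1323.7 932.7 -1.548
top strip_a [486.6 -16.9] 1323.7 932.7 -1.548
top strip_b [486.6 -16.9] 1323.7 932.7 -1.548
top rest_a [ 504.8 -344.2] 191.6 48.6 1.494
top rest_b [600.2 105. ] 159.7 50.1 -1.562
top rest_c [505.7 326.9] 134.2 49.3 -1.51
top rest_d [593.8 337.5] 110.2 49.2 -1.546
scene bar_a [ 185.4 -270.7] 2414.4 1666.2 -1.078
scene bar_b [ 185.4 -270.7] 2414.4 1666.2 -1.078
scene bar_c [ 185.4 -270.7] 2414.4 1666.2 -1.078
scene bar_d [ 185.4 -270.7] 2414.4 1666.2 -1.078
scene strip_a [ 185.4 -270.7] 2414.4 1666.2 -1.078
scene strip_b [ 185.4 -270.7] 2414.4 1666.2 -1.078
scene rest_a [ 504.5 -342.8] 199.9 53.7 1.497
scene rest_b [599.6 103.8] 161.4 52.8 -1.568
scene rest_c [504.4 325.5] 134.4 55.4 -1.525
scene rest_d [592.8 336.4] 108.5 53.2 -1.568
t 0.25 pos [161.1 603.6 222.3] yaw 2.881 q [ 1.29  0.42  1.63  0.    1.09 -0.02] 
 shift [ -0.   -24.98   8.91] turn -2.99 w 88.1<stdin>:8: RuntimeWarning: overflow encountered in scalar add
```

```bash
python3 - <<'E'
from h import *
cand={'top':dict(bar_a=(328,148),bar_b=(217,225),bar_c=(427,229),bar_d=(114,222),strip_a=(316,222),strip_b=(417,144)),
'scene':dict(bar_a=(214,238),bar_b=(340,227),bar_c=(190,162),bar_d=(432,266),strip_a=(261,196),strip_b=(145,210))}
for cam in cand:
    d=cams.get_image(cam);g=cv2.cvtColor(d['image'],cv2.COLOR_RGB2GRAY)
    for n,(u,v) in cand[cam].items():
        l=cv2.connectedComponents((g>int(g[v-3:v+4,u-3:u+4].max())*.55).astype(np.uint8))[1]
        w=l[v-3:v+4,u-3:u+4];k=np.bincount(w[w>0]).argmax()
        c,L,W,y=rect(d,l==k,8)
        print(cam,n,c.round(1),round(float(L),1),round(float(W),1),y.round(3))
    if cam=='top': cv2.imwrite('pics/crop.png',cv2.resize(d['image'][120:310,80:480,::-1],(800,380)))
E
```

```text
top bar_a [ 594.  -123.6] 155.0 26.6 -1.471
top bar_b [415.5 117.5] 124.6 24.1 1.31
top bar_c [ 417.5 -338.7] 100.5 22.3 1.478
top bar_d [415.8 341.9] 75.3 19.3 1.291
top strip_a [427.2 -99.1] 138.2 22.2 1.51
top strip_b [ 608.6 -323.4] 91.4 20.9 -1.546
scene bar_a [ 595.2 -120.8] 158.1 31.0 -1.472
scene bar_b [417.4 119.2] 128.0 29.4 1.304
scene bar_c [ 419.3 -334.9] 109.5 27.8 1.478
scene bar_d [417.6 343.1] 73.3 25.7 1.299
scene strip_a [429.1 -95.5] 142.3 28.1 1.51
scene strip_b [ 610.3 -320. ] 97.3 26.3 -1.53
```

View pics/crop.png

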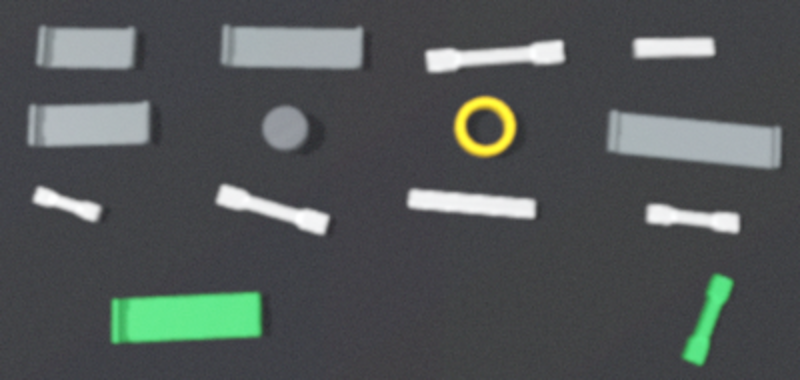

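The crop confirms the choice. Bars a to d are waisted and sit at crop (496,56), (273,209), (693,218) and (67,204). The strips are straight, and the green look-alikes and the wrench are not used. I'll start with bar_d: turn first, then translate.

>>> move_arm(steps=[[[0, 0, 0.2], 1, 0.3], [[0, 0, 0.2], 1, 0.5], [[0, 0, 0.2], 1, 0.5], [[0, 0, 0.2], 1, 0.5], [[0, 0, 0.2], 1, 0.5], [[0, 0, 0.2], 1, 0.5], [[0, 0, 0.2], 1, 0.5], [[0, 0, 0.2], 1, 0.5], [[0, 0, 0.2], 1, 0.5], [[0, 0, 0.2], 1, 0.5], [[0, 0, 0.2], 1, 0.5], [[0, 0, 0.2], 1, 0.5], [[0, 0, 0.2], 1, 0.5], [[0, 0, 0.2], 1, 0.5], [[0, 0, 0.2], 1, 0.5], [[0, 0, 0.2], 1, 0.5], [[0, 0, 0.2], 1, 0.5], [[0, 0, 0.2], 1, 0.5], [[0, 0, 0], 0.2, 0.5]])

```text
t: 1.93
ee_pos: [161.0, 603.2, 131.7]
orientation: [2.511, 1.887, -0.002]
ft_force: [-0.9, 0.4, 0.1]
width: 44.1
grasp_force: 0.0
```

```bash
python3 -c "
from h import *
go(416.5,342,80,1.295)"
```

```text
t 1.93 pos [161.  603.2 131.7] yaw 1.289 q [ 1.29  0.53  1.69 -0.    0.92  1.57] 
 shift [-7.19 12.72  2.08] turn -0.07 w 44.1
```

>>> move_arm(steps=[[[-0.55, 0.98, 0.16], 0, 0.5], [[-0.55, 0.98, 0.16], 0, 0.5], [[-0.55, 0.98, 0.16], 0, 0.5], [[-0.55, 0.98, 0.16], 0, 0.5], [[-0.55, 0.98, 0.16], 0, 0.5], [[-0.55, 0.98, 0.16], 0, 0.5], [[-0.55, 0.98, 0.16], 0, 0.5], [[-0.55, 0.98, 0.16], 0, 0.5], [[-0.55, 0.98, 0.16], 0, 0.5], [[-0.55, 0.98, 0.16], 0, 0.5], [[-0.55, 0.98, 0.16], 0, 0.5], [[-0.55, 0.98, 0.16], 0, 0.5], [[-0.55, 0.98, 0.16], 0, 0.5], [[0, 0, 0], 0, 0.5], [[0, 0, 0], 0, 0.5]])

```text
t: 3.18
ee_pos: [419.1, 343.7, 80.8]
orientation: [-2.509, -1.89, -0.0]
ft_force: [-0.3, 0.5, -0.1]
width: 44.1
grasp_force: 0.0
```

```bash
python3 -c "
from h import *
go(416.5,342,5,1.295)
d=cams.get_image('wrist');cv2.imwrite('pics/w1.png',d['image'][:,:,::-1])"
```

```text
t 3.18 pos [419.1 343.7  80.8] yaw 1.291 q [0.66 0.51 1.9  0.   0.73 0.94] 
 shift [-0.1  -0.08  3.03] turn -0.04 w 44.1
```

View pics/w1.png

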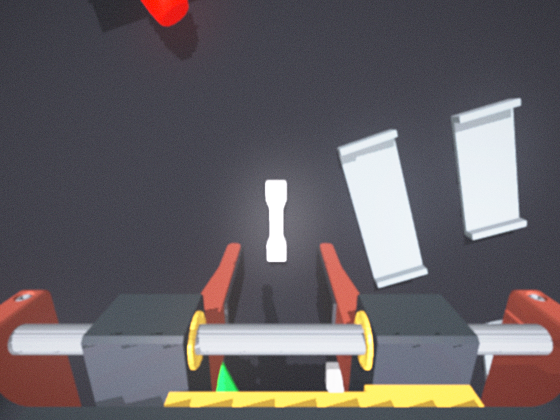

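The wrist view shows bar_d centred at (276,221), midway between the fingers. I'll check its position from this pixel, since the camera is tilted.

```bash
cat >> h.py <<'E'
def wr(pts,z):
    """wrist pixels -> world on plane z"""
    o=ctrl.get_obs();d=cams.get_image('wrist')
    T=np.eye(4);T[:3,:3]=Ro.from_rotvec(o['orientation']).as_matrix();T[:3,3]=o['ee_pos'];T=T@d['mount']
    r=np.c_[pts,np.ones(len(pts))]@np.linalg.inv(d['camera_matrix']).T@T[:3,:3].T
    return T[:3,3]+r*((z-T[2,3])/r[:,2])[:,None]
E
python3 -c "
from h import *
print(wr([[276,181],[276,262],[276,221]],9).round(1)); print(wr([[338,150],[397,132],[376,286],[427,270],[453,120],[520,102],[468,238],[526,222]],10).round(1))"
```

```text
[[424.7 378.7   9. ]
 [404.5 308.7   9. ]
 [415.2 345.6   9. ]]
[[477.7 389.8  10. ]
 [524.1 390.7  10. ]
 [484.6 261.6  10. ]
 [531.1 265.3  10. ]
 [566.3 387.9  10. ]
 [615.5 387.2  10. ]
 [568.8 286.6  10. ]
 [617.  288.   10. ]]
```

```bash
python3 -c "
from h import *
go(416,343,3,1.295)"
```

```text
t 3.33 pos [417.9 345.2  81. ] yaw 1.294 q [0.67 0.51 1.9  0.   0.73 0.95] 
 shift [-0.11 -0.05  3.12] turn -0.01 w 43.9
```

>>> move_arm(steps=[[[-0.1, -0.05, 0.5], 0, 0.5], [[0, 0, 0.6], 0, 0.5], [[0, 0, 0.6], 0, 0.5], [[0, 0, 0.6], 0, 0.5], [[0, 0, 0.4], 0, 0.5], [[0, 0, 0.2], 0, 0.5], [[0, 0, 0.2], 0, 0.5], [[0, 0, 0], 0, 0.5], [[0, 0, 0], 0, 1], [[0, 0, 0], 0, 1], [[0, 0, 0], 0, 1], [[0, 0, 0], 0, 1], [[0, 0, 0], 0, 1], [[0, 0, 0], 0, 1], [[0, 0, 0], 0, 1]])

```text
t: 4.58
ee_pos: [416.6, 342.5, 3.5]
orientation: [2.508, 1.892, 0.001]
ft_force: [-0.6, -0.3, 3.7]
width: 9.4
grasp_force: 30.0
```

```bash
python3 -c "
from h import *
go(592.5,336.5,60,-1.555)"
```

```text
t 4.58 pos [416.6 342.5   3.5] yaw 1.292 q [ 0.67  0.65  1.92 -0.    0.58  0.94] 
 shift [ 1.7   6.83 -2.26] turn -3.37 w 9.4
```

>>> move_arm(steps=[[[0, 0, -0.6], 0, 1], [[0, 0, -0.6], 0, 1], [[0, 0, -0.6], -0.9, 1], [[0, 0, -0.5], -0.9, 1], [[0, 0, 0], -0.9, 1], [[0, 0, 0], -0.7, 1], [[-0.05, 0.9, 0], 0, 1], [[-0.05, 0.9, 0], 0, 1], [[-0.05, 0.9, 0], 0, 1], [[-0.05, 0.9, 0], 0, 1], [[-0.05, 0.9, 0], 0, 1], [[-0.05, 0.9, 0], 0, 1], [[-0.05, 0.9, 0], 0, 1], [[0, 0.7, 0], 0, 1], [[0, 0, 0], 0, 1], [[0, 0, 0], 0, 1], [[0, 0, 0], 0, 1]])

```text
t: 6.0
ee_pos: [590.2, 336.5, 60.0]
orientation: [-2.201, -2.241, 0.003]
ft_force: [-0.4, 0.3, -0.3]
width: 9.7
grasp_force: 30.0
```

```bash
python3 -c "
from h import *
go(592.5,336.5,8,-1.555)
d=cams.get_image('wrist');cv2.imwrite('pics/w2.png',d['image'][:,:,::-1])"
```

```text
t 6.0 pos [590.2 336.5  60. ] yaw 1.589 q [0.5  0.7  1.58 0.   0.86 0.48] 
 shift [0.   0.1  2.08] turn 0.03 w 9.7
```

View pics/w2.png

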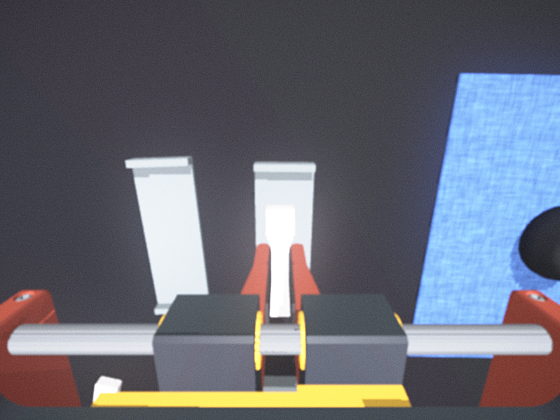

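Bar_d is held and lined up over the middle of rest_d: the bar's tip is at (281,215) and the rest's lip at (285,167). Lowering and releasing.

>>> move_arm(steps=[[[0, 0.08, 0.5], 0, 1], [[0, 0, 0.5], 0, 1], [[0, 0, 0.5], 0, 1], [[0, 0, 0.3], 0, 1], [[0, 0, 0.15], 0, 1], [[0, 0, 0.1], 0, 1], [[0, 0, 0], 0, 1], [[0, 0, 0], 0, 1], [[0, 0, 0], 0, 0.6], [[0, 0, 0], 0, 0.6], [[0, 0, 0], 0, 0.6], [[0, 0, 0], 0, 0.6], [[0, 0, 0], 0, 0.5], [[0, 0, -0.6], 0, 0.5], [[0, 0, -0.8], 0, 0.5], [[0, 0, -0.9], 0, 0.5], [[0, 0, -0.9], 0, 0.5]])

```text
t: 7.47
ee_pos: [593.4, 336.9, 91.1]
orientation: [-2.201, -2.242, 0.0]
ft_force: [-0.0, 0.1, 1.0]
width: 44.0
grasp_force: 0.0
```

```bash
python3 - <<'E'
from h import *
go(416,118,80,1.307)
d=cams.get_image('top');cv2.imwrite('pics/t2.png',cv2.resize(d['image'][110:250,80:240,::-1],(640,560)))
E
```

```text
t 7.47 pos [593.4 336.9  91.1] yaw 1.589 q [ 0.5   0.66  1.57 -0.    0.92  0.48] 
 shift [-8.62 -7.26  0.45] turn 3.23 w 44.0
```

View pics/t2.png

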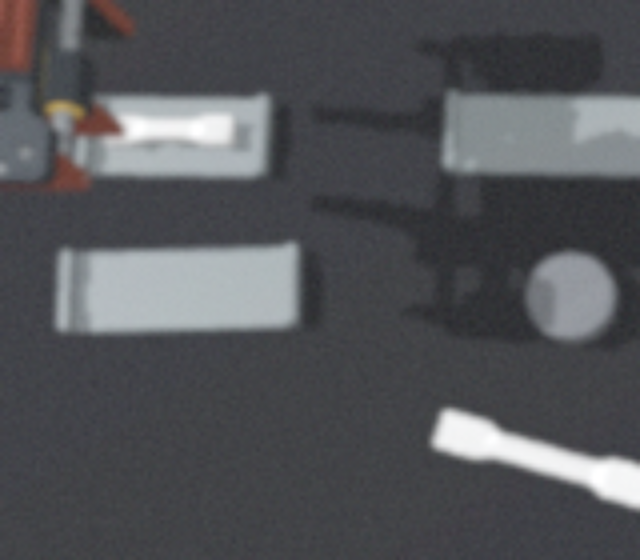

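Bar_d lies inside rest_d, seen at (180,130) in the crop and partly behind the gripper. On to bar_b.

>>> move_arm(steps=[[[0, 0, 0], 0.8, 0.5], [[0, 0, 0], 0.8, 0.5], [[0, 0, 0], 0.8, 0.5], [[0, 0, 0], 0.8, 0.5], [[-0.94, -0.41, 0.04], 0, 0.5], [[-0.94, -0.41, 0.04], 0, 0.5], [[-0.94, -0.41, 0.04], 0, 0.5], [[-0.94, -0.41, 0.04], 0, 0.5], [[-0.94, -0.41, 0.04], 0, 0.5], [[-0.94, -0.41, 0.04], 0, 0.5], [[-0.94, -0.41, 0.04], 0, 0.5], [[-0.94, -0.41, 0.04], 0, 0.5], [[-0.94, -0.41, 0.04], 0, 0.5], [[-0.94, -0.41, 0.04], 0, 0.5], [[-0.94, -0.41, 0.04], 0, 0.5], [[0, 0, 0], 0, 0.5], [[0, 0, 0], 0, 0.5], [[0, 0, 0], 0, 0.5]])

```text
t: 9.02
ee_pos: [419.4, 116.7, 79.3]
orientation: [2.491, 1.913, 0.004]
ft_force: [1.0, -0.5, -0.9]
width: 43.7
grasp_force: 0.0
```

```bash
python3 - <<'E'
from h import *
go(416,118,3,1.307)
d=cams.get_image('wrist');g=cv2.cvtColor(d['image'],cv2.COLOR_RGB2GRAY);cv2.imwrite('pics/w3.png',d['image'][:,:,::-1])
E
```

```text
t 9.02 pos [419.4 116.7  79.3] yaw 1.31 q [0.24 0.4  2.13 0.   0.61 0.51] 
 shift [ 0.01 -0.15  3.05] turn 0.03 w 43.7
```

View pics/w3.png

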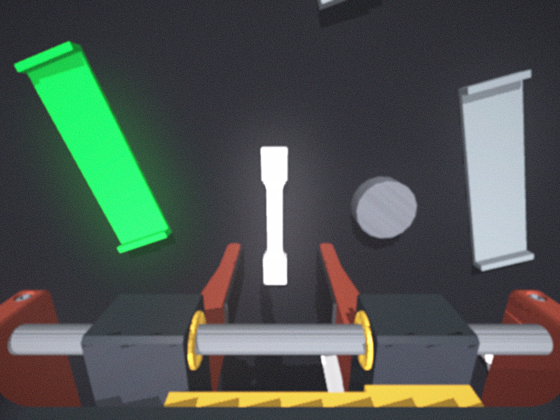

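Bar_b is centred between the fingers at (275,215), with the low grey puck at (384,207) clear of the right-hand finger. Descending, gripping and lifting.

>>> move_arm(steps=[[[0, -0.13, 0.5], 0, 0.5], [[0, 0, 0.6], 0, 0.5], [[0, 0, 0.6], 0, 0.5], [[0, 0, 0.6], 0, 0.5], [[0, 0, 0.4], 0, 0.5], [[0, 0, 0.2], 0, 0.5], [[0, 0, 0.15], 0, 0.5], [[0, 0, 0], 0, 0.5], [[0, 0, 0], 0, 1], [[0, 0, 0], 0, 1], [[0, 0, 0], 0, 1], [[0, 0, 0], 0, 1], [[0, 0, 0], 0, 1], [[0, 0, 0], 0, 1], [[0, 0, 0], 0, 1]])

```text
t: 10.32
ee_pos: [415.0, 117.1, 2.5]
orientation: [2.491, 1.914, 0.001]
ft_force: [-1.1, 0.5, 5.3]
width: 11.7
grasp_force: 30.0
```

```bash
python3 -c "
from h import *
go(600,104,110,-1.565)"
```

```text
t 10.32 pos [415.  117.1   2.5] yaw 1.31 q [ 0.25  0.57  2.15 -0.    0.42  0.51] 
 shift [ 1.4   7.29 -4.3 ] turn -3.06 w 11.7
```

>>> move_arm(steps=[[[0, 0, -0.7], 0, 1], [[0, 0, -0.9], 0, 1], [[0, 0, -0.9], 0, 1], [[0, 0, -0.9], -0.8, 1], [[0, 0, -0.9], -0.8, 1], [[0, 0, 0], -0.8, 1], [[0, 0, 0], -0.7, 1], [[-0.07, 0.92, 0], 0, 1], [[-0.07, 0.92, 0], 0, 1], [[-0.07, 0.92, 0], 0, 1], [[-0.07, 0.92, 0], 0, 1], [[-0.07, 0.92, 0], 0, 1], [[-0.07, 0.92, 0], 0, 1], [[-0.07, 0.92, 0], 0, 1], [[-0.07, 0.92, 0], 0, 1], [[0, 0, 0.9], 0, 1], [[0, 0, 0.9], 0, 1], [[0, 0, 0], 0, 1], [[0, 0, 0], 0, 1], [[0, 0, 0], 0, 1]])

```text
t: 11.98
ee_pos: [598.9, 105.0, 65.2]
orientation: [-2.21, -2.232, 0.0]
ft_force: [-0.1, 0.0, -1.6]
width: 11.7
grasp_force: 30.0
```

```bash
python3 -c "
from h import *
go(600,104,7.5,-1.565)"
```

```text
t 11.98 pos [598.9 105.   65.2] yaw 1.581 q [0.15 0.61 1.75 0.   0.78 0.14] 
 shift [-0.04  0.04  2.31] turn 0.05 w 11.7
```

>>> move_arm(steps=[[[-0.04, 0.04, 0.6], 0, 1], [[0, 0, 0.6], 0, 1], [[0, 0, 0.6], 0, 1], [[0, 0, 0.3], 0, 1], [[0, 0, 0.12], 0, 1], [[0, 0, 0.06], 0, 1], [[0, 0, 0], 0, 1], [[0, 0, 0], 0, 1], [[0, 0, 0], 0, 0.6], [[0, 0, 0], 0, 0.6], [[0, 0, 0], 0, 0.6], [[0, 0, 0], 0, 0.6], [[0, 0, 0], 0, 0.5], [[0, 0, -0.6], 0, 0.5], [[0, 0, -0.8], 0, 0.5], [[0, 0, -0.9], 0, 0.5], [[0, 0, -0.9], 0, 0.5]])

```text
t: 13.4
ee_pos: [599.5, 103.8, 88.2]
orientation: [-2.21, -2.232, 0.001]
ft_force: [0.6, -0.1, -0.3]
width: 44.1
grasp_force: 0.0
```

```bash
python3 -c "
from h import *
go(594.5,-122.5,80,-1.471)"
```

```text
t 13.4 pos [599.5 103.8  88.2] yaw 1.581 q [ 0.15  0.58  1.74 -0.    0.82  0.14] 
 shift [-9.05 -0.29  0.33] turn -1.03 w 44.1
```

>>> move_arm(steps=[[[0, 0, 0], -0.5, 0.5], [[0, 0, 0], -0.5, 0.5], [[-0.9, -0.11, 0.03], 0, 0.5], [[-0.9, -0.11, 0.03], 0, 0.5], [[-0.9, -0.11, 0.03], 0, 0.5], [[-0.9, -0.11, 0.03], 0, 0.5], [[-0.9, -0.11, 0.03], 0, 0.5], [[-0.9, -0.11, 0.03], 0, 0.5], [[-0.9, -0.11, 0.03], 0, 0.5], [[-0.9, -0.11, 0.03], 0, 0.5], [[-0.9, -0.11, 0.03], 0, 0.5], [[-0.9, -0.11, 0.03], 0, 0.5], [[0, 0, 0], 0, 0.5], [[0, 0, 0], 0, 0.5], [[0, 0, 0], 0, 0.5]])

```text
t: 14.65
ee_pos: [594.2, -122.2, 80.1]
orientation: [-2.111, -2.326, -0.0]
ft_force: [-0.0, 0.6, -0.6]
width: 44.1
grasp_force: 0.0
```

```bash
python3 - <<'E'
from h import *
go(594.5,-122.5,3,-1.471)
d=cams.get_image('wrist');cv2.imwrite('pics/w4.png',d['image'][:,:,::-1])
E
```

```text
t 14.65 pos [ 594.2 -122.2   80.1] yaw 1.667 q [-0.22  0.59  1.75  0.    0.8  -0.32] 
 shift [-0.01  0.01  3.08] turn -0.04 w 44.1
```

View pics/w4.png

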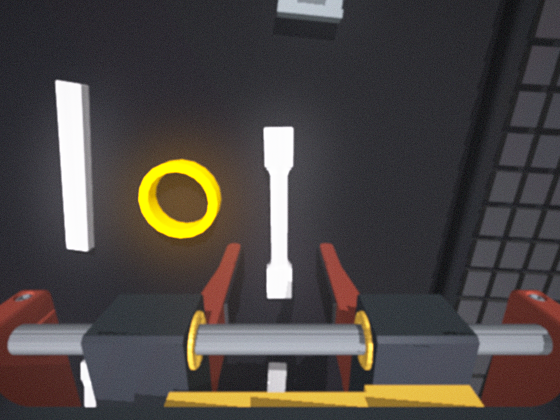

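Bar_a is centred between the fingers at (279,212), and the ring, keyboard and strip are clear. Gripping.

>>> move_arm(steps=[[[0, 0, 0.5], 0, 0.5], [[0, 0, 0.6], 0, 0.5], [[0, 0, 0.6], 0, 0.5], [[0, 0, 0.6], 0, 0.5], [[0, 0, 0.4], 0, 0.5], [[0, 0, 0.2], 0, 0.5], [[0, 0, 0.18], 0, 0.5], [[0, 0, 0], 0, 0.5], [[0, 0, 0], 0, 1], [[0, 0, 0], 0, 1], [[0, 0, 0], 0, 1], [[0, 0, 0], 0, 1], [[0, 0, 0], 0, 1], [[0, 0, 0], 0, 1], [[0, 0, 0], 0, 1]])

```text
t: 15.95
ee_pos: [594.4, -122.8, 3.6]
orientation: [2.111, 2.326, 0.0]
ft_force: [-2.2, 0.4, 4.6]
width: 12.1
grasp_force: 30.0
```

```bash
python3 -c "
from h import *
go(504.5,-342,80,1.495)"
```

```text
t 15.95 pos [ 594.4 -122.8    3.6] yaw 1.668 q [-0.22  0.71  1.76 -0.    0.67 -0.32] 
 shift [-8.38 -4.43 -3.06] turn 1.98 w 12.1
```

>>> move_arm(steps=[[[0, 0, -0.6], 0, 1], [[0, 0, -0.8], 0, 1], [[0, 0, -0.8], 0, 1], [[0, 0, -0.8], 0.7, 1], [[0, 0, 0], 0.7, 1], [[0, 0, 0], 0.6, 1], [[-0.9, -0.29, 0], 0, 1], [[-0.9, -0.29, 0], 0, 1], [[-0.9, -0.29, 0], 0, 1], [[-0.9, -0.29, 0], 0, 1], [[-0.9, -0.29, 0], 0, 1], [[-0.9, -0.29, 0], 0, 1], [[-0.9, -0.29, 0], 0, 1], [[-0.9, -0.29, 0], 0, 1], [[-0.9, -0.29, 0], 0, 1], [[-0.9, -0.29, 0], 0, 1], [[0, 0, 0], 0, 1], [[0, 0, 0], 0, 1], [[0, 0, 0], 0, 1]])

```text
t: 17.53
ee_pos: [504.6, -341.0, 78.5]
orientation: [-2.306, -2.133, -0.0]
ft_force: [0.4, 0.0, -1.9]
width: 12.6
grasp_force: 30.0
```

```bash
python3 - <<'E'
from h import *
go(504.5,-342,7.5,1.495)
d=cams.get_image('wrist');cv2.imwrite('pics/w5.png',d['image'][:,:,::-1])
E
```

```text
t 17.53 pos [ 504.6 -341.    78.5] yaw 1.493 q [-0.61  0.59  1.75  0.    0.8  -0.54] 
 shift [-0.04 -0.    2.84] turn -0.03 w 12.6
```

View pics/w5.png

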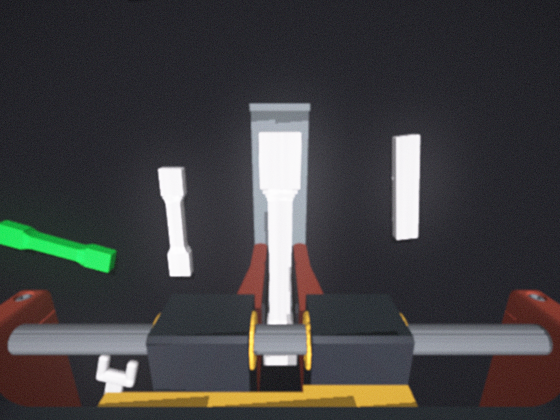

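Bar_a is over the middle of rest_a at (280,160). Strip_b at (406,187) and bar_c at (175,222) are clear. Lowering and releasing.

>>> move_arm(steps=[[[-0.04, 0, 0.7], 0, 1], [[0, 0, 0.7], 0, 1], [[0, 0, 0.7], 0, 1], [[0, 0, 0.4], 0, 1], [[0, 0, 0.22], 0, 1], [[0, 0, 0.12], 0, 1], [[0, 0, 0], 0, 1], [[0, 0, 0], 0, 1], [[0, 0, 0], 0, 0.6], [[0, 0, 0], 0, 0.6], [[0, 0, 0], 0, 0.6], [[0, 0, 0], 0, 0.6], [[0, 0, 0], 0, 0.5], [[0, 0, -0.6], 0, 0.5], [[0, 0, -0.8], 0, 0.5], [[0, 0, -0.9], 0, 0.5], [[0, 0, -0.7], 0, 0.5]])

```text
t: 19.0
ee_pos: [504.7, -342.6, 83.4]
orientation: [2.306, 2.133, 0.0]
ft_force: [0.8, -0.2, -0.5]
width: 44.3
grasp_force: 0.0
```

```bash
python3 -c "
from h import *
go(418,-337.5,80,1.478)"
```

```text
t 19.0 pos [ 504.7 -342.6   83.4] yaw 1.493 q [-0.62  0.58  1.74 -0.    0.81 -0.54] 
 shift [-0.07 -3.47  0.14] turn 0.17 w 44.3
```

>>> move_arm(steps=[[[0, -0.87, 0.05], 0.17, 0.5], [[0, -0.87, 0.05], 0, 0.5], [[0, -0.87, 0.04], 0, 0.5], [[0, -0.86, 0], 0, 0.5], [[0, 0, 0], 0, 0.5], [[0, 0, 0], 0, 0.5], [[0, 0, 0], 0, 0.5]])

```text
t: 19.58
ee_pos: [419.2, -335.4, 79.0]
orientation: [2.321, 2.115, 0.0]
ft_force: [0.4, -0.3, -0.4]
width: 44.1
grasp_force: 0.0
```

```bash
python3 - <<'E'
from h import *
go(418,-337.5,3,1.478)
d=cams.get_image('wrist');cv2.imwrite('pics/w6.png',d['image'][:,:,::-1])
E
```

```text
t 19.58 pos [ 419.2 -335.4   79. ] yaw 1.478 q [-0.7   0.51  1.91  0.    0.72 -0.6 ] 
 shift [-0.09 -0.04  3.04] turn 0.0 w 44.1
```

View pics/w6.png

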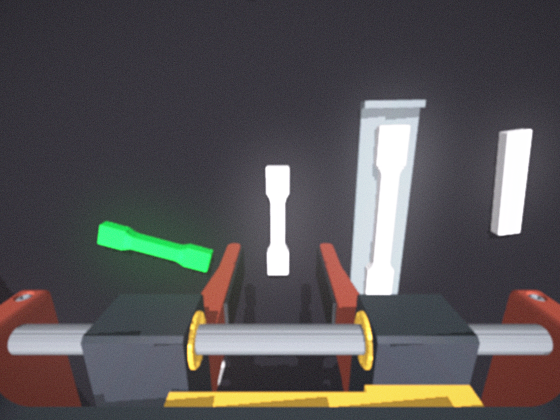

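Bar_a lies in rest_a at (388,210), and bar_c is between the fingers at (278,220). Gripping.

>>> move_arm(steps=[[[-0.07, -0.04, 0.5], 0, 0.5], [[0, 0, 0.6], 0, 0.5], [[0, 0, 0.6], 0, 0.5], [[0, 0, 0.6], 0, 0.5], [[0, 0, 0.4], 0, 0.5], [[0, 0, 0.2], 0, 0.5], [[0, 0, 0.14], 0, 0.5], [[0, 0, 0], 0, 0.5], [[0, 0, 0], 0, 1], [[0, 0, 0], 0, 1], [[0, 0, 0], 0, 1], [[0, 0, 0], 0, 1], [[0, 0, 0], 0, 1], [[0, 0, 0], 0, 1], [[0, 0, 0], 0, 1]])

```text
t: 20.88
ee_pos: [417.1, -336.5, 3.0]
orientation: [2.321, 2.116, 0.0]
ft_force: [-0.9, -0.1, 4.6]
width: 10.9
grasp_force: 30.0
```

```bash
python3 -c "
from h import *
go(504.7,326,110,-1.517)"
```

```text
t 20.88 pos [ 417.1 -336.5    3. ] yaw 1.478 q [-0.7   0.64  1.93 -0.    0.57 -0.61] 
 shift [26.71  1.04 -4.29] turn -1.68 w 10.9
```

>>> move_arm(steps=[[[0, 0, -0.6], 0, 1], [[0, 0, -0.9], 0, 1], [[0, 0, -0.9], 0, 1], [[0, 0, -0.9], -0.9, 1], [[0, 0, -0.9], -0.8, 1], [[0.93, 0.17, 0], 0, 1], [[0.93, 0.17, 0], 0, 1], [[0.93, 0.17, 0], 0, 1], [[0.93, 0.17, 0], 0, 1], [[0.93, 0.17, 0], 0, 1], [[0.93, 0.17, 0], 0, 1], [[0.93, 0.17, 0], 0, 1], [[0.93, 0.17, 0], 0, 1], [[0.93, 0.17, 0], 0, 1], [[0.93, 0.17, 0], 0, 1], [[0.93, 0.17, 0], 0, 1], [[0.93, 0.17, 0], 0, 1], [[0.93, 0.17, 0], 0, 1], [[0.93, 0.17, 0], 0, 1]])

```text
t: 22.47
ee_pos: [458.0, -6.9, 107.6]
orientation: [-2.158, -2.283, 0.0]
ft_force: [0.5, 0.2, -0.2]
width: 10.4
grasp_force: 30.0
```

>>> move_arm(steps=[[[0.93, 0.17, 0], 0, 1], [[0.93, 0.17, 0], 0, 1], [[0.93, 0.17, 0], 0, 1], [[0.93, 0.17, 0], 0, 1], [[0.93, 0.17, 0], 0, 1], [[0.93, 0.17, 0], 0, 1], [[0.93, 0.17, 0], 0, 1], [[0.93, 0.17, 0], 0, 1], [[0.93, 0.17, 0], 0, 1], [[0.93, 0.17, 0], 0, 1], [[0.93, 0.17, 0], 0, 1], [[0.93, 0.17, 0], 0, 1], [[0.93, 0.17, 0], 0, 1], [[0.93, 0.17, 0], 0, 1], [[0, 0, 0], 0, 1], [[0, 0, 0], 0, 1], [[0, 0, 0], 0, 1]])

```text
t: 23.88
ee_pos: [498.7, 319.6, 107.2]
orientation: [-2.158, -2.283, 0.002]
ft_force: [0.4, -0.0, -1.4]
width: 11.0
grasp_force: 30.0
```

```bash
python3 - <<'E'
from h import *
go(504.7,326,7.5,-1.517)
E
```

```text
t 23.88 pos [498.7 319.6 107.2] yaw 1.627 q [ 0.55  0.53  1.77 -0.    0.84  0.49] 
 shift [0.25 0.26 3.99] turn 0.03 w 11.0
```

>>> move_arm(steps=[[[0.25, 0.26, 0.3], 0, 1], [[0, 0, 0.9], 0, 1], [[0, 0, 0.9], 0, 1], [[0, 0, 0.7], 0, 1], [[0, 0, 0.2], 0, 1], [[0, 0, 0], 0, 1], [[0, 0, 0], 0, 1]])

```text
t: 24.47
ee_pos: [505.9, 326.6, 32.7]
orientation: [-2.159, -2.282, 0.0]
ft_force: [-0.3, -0.0, -0.2]
width: 10.3
grasp_force: 30.0
```

```bash
python3 - <<'E'
from h import *
go(504.7,326,7.5,-1.517)
d=cams.get_image('wrist');cv2.imwrite('pics/w7.png',d['image'][:,:,::-1])
E
```

```text
t 24.47 pos [505.9 326.6  32.7] yaw 1.626 q [ 0.55  0.65  1.77 -0.    0.72  0.5 ] 
 shift [-0.02 -0.05  1.01] turn 0.02 w 10.3
```

View pics/w7.png

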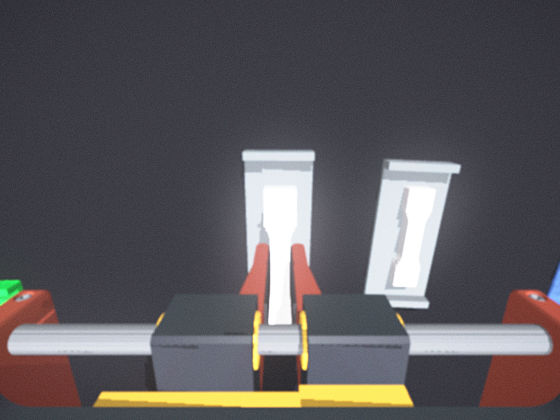

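Bar_c is centred over rest_c at (280,200), and bar_d sits correctly in rest_d at (414,235). Lowering, releasing, then rising clear and swinging out of view.

>>> move_arm(steps=[[[0, -0.03, 0.5], 0, 1], [[0, 0, 0.3], 0, 1], [[0, 0, 0.12], 0, 1], [[0, 0, 0.08], 0, 1], [[0, 0, 0], 0, 1], [[0, 0, 0], 0, 1], [[0, 0, 0], 0, 0.6], [[0, 0, 0], 0, 0.6], [[0, 0, 0], 0, 0.6], [[0, 0, 0], 0, 0.6], [[0, 0, 0], 0, 0.5], [[0, 0, -0.6], 0, 0.5], [[0, 0, -0.8], 0, 0.5], [[0, 0, -0.9], 0, 0.5], [[0, 0, -0.9], 0, 0.5], [[0, 0, -0.9], 0, 0.5], [[0, 0, -0.9], 0, 0.5]])

```text
t: 25.93
ee_pos: [504.6, 326.7, 133.8]
orientation: [-2.158, -2.283, 0.0]
ft_force: [-0.8, 0.4, 0.2]
width: 44.2
grasp_force: 0.0
```

>>> move_arm(steps=[[[0.9, -0.5, -0.2], 0, 0.5], [[0.9, -0.5, -0.2], 0, 0.5], [[0.9, -0.5, -0.2], 0, 0.5], [[0.9, -0.5, -0.2], 0, 0.5], [[0.9, -0.5, -0.2], 0, 0.5], [[0.9, -0.5, -0.2], 0, 0.5], [[0.9, -0.5, -0.2], 0, 0.5], [[0.9, -0.5, -0.2], 0, 0.5], [[0.9, -0.5, -0.2], 0, 0.5], [[0.9, -0.5, -0.2], 0, 0.5], [[0.9, -0.5, -0.2], 0, 0.5], [[0.9, -0.5, -0.2], 0, 0.5], [[0, 0, 0], 0, 0.5], [[0, 0, 0], 0, 0.5]])

```text
t: 27.1
ee_pos: [339.1, 588.9, 192.8]
orientation: [2.156, 2.285, 0.001]
ft_force: [0.4, -0.8, 1.0]
width: 43.8
grasp_force: 0.0
```

```bash
python3 - <<'E'
from h import *
d=cams.get_image('top');g=cv2.cvtColor(d['image'],cv2.COLOR_RGB2GRAY)
cv2.imwrite('pics/t3.png',cv2.resize(d['image'][110:250,80:480,::-1],(800,280)))
rest=dict(a=(504.5,-342,1.495),b=(600,104,-1.565),c=(504.7,326,-1.517),d=(592.5,336.5,-1.555))
K=d['camera_matrix'];R=Ro.from_rotvec(d['rotation']).as_matrix()
for n,(x,y,w) in rest.items():
    p=K@(R.T@(np.array([x,y,10])-d['xyz']));u,v=(p[:2]/p[2]).astype(int)
    l=cv2.connectedComponents((g>205).astype(np.uint8))[1]
    q=l[v-4:v+5,u-4:u+5];q=q[q>0]
    if len(q)==0: print(n,'none',g[v-4:v+5,u-4:u+5].max());continue
    c,L,W,yaw=rect(d,l==np.bincount(q).argmax(),12)
    print(n,(c-[x,y]).round(1),round(float(L),1),round(float(W),1),round(float((yaw-w+1.57)%np.pi-1.57),3))
E
```

```text
a [ 1.6 -1. ] 151.7 24.6 -0.001
b [1.4 1.1] 120.8 20.9 0.019
c [1.  0.8] 94.8 20.6 0.002
d [3.2 0.1] 70.0 16.3 0.009
```

View pics/t3.png

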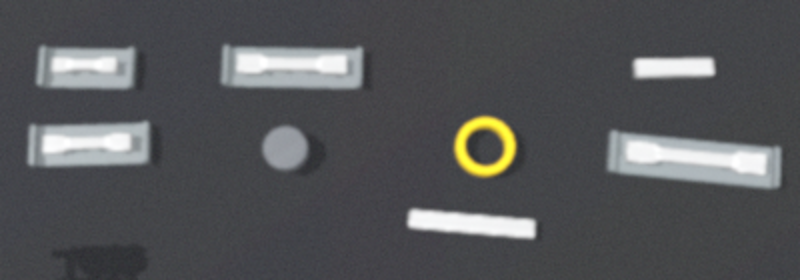

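All four bars lie on their rests, within about 4 mm of the middle and 0.02 rad of the rest's direction. The strips look undisturbed and the arm is clear, so I'm handing in.

```bash
python3 -c "
from workcell import ctrl
print(ctrl.close_job())"
```

```text
the job is handed in; nothing more can be done
None
```

I set all four waisted bars on their own rests and handed the job in at about 27 s; by the final top-camera check they lie within about 4 mm and 0.02 rad of centre, the strips look undisturbed and the arm is clear, but no verdict came back.

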